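Line up the round punches by size

TASK

Line up the four round steel punches on the wooden board in order of size, one standing upright in the middle of each circle: the smallest on the circle next to the dark-wood stop block, then each next larger one in turn, the largest on the circle farthest from the block. Keep the punches upright all the while, and set them down rather than dropping them, to spare the cutting edges.

Things in the scene. Friction and masses are not known exactly. Their poses are not given: they have to be found in the camera images.
- punch_30: The smallest of four bare-steel round mallet punches, standing upright, loose. Round bell of 30 mm diameter from its foot to 26 mm up, coned shoulder up to 38 mm, then a straight round shank of 18 mm diameter up to 90 mm total height (the shank is the place to grip, from above, and is the same on all four). Origin: centre of the underside; z up along the shank. About 120 g, give or take a quarter.
- punch_40: The second smallest of four bare-steel round mallet punches, standing upright, loose. Round bell of 40 mm diameter from its foot to 26 mm up, coned shoulder up to 38 mm, then a straight round shank of 18 mm diameter up to 90 mm total height (the shank is the place to grip, from above, and is the same on all four). Origin: centre of the underside; z up along the shank. About 180 g, give or take a quarter.
- punch_50: The second largest of four bare-steel round mallet punches, standing upright, loose. Round bell of 50 mm diameter from its foot to 26 mm up, coned shoulder up to 38 mm, then a straight round shank of 18 mm diameter up to 90 mm total height (the shank is the place to grip, from above, and is the same on all four). Origin: centre of the underside; z up along the shank. About 260 g, give or take a quarter.
- punch_60: The largest of four bare-steel round mallet punches, standing upright, loose. Round bell of 60 mm diameter from its foot to 26 mm up, coned shoulder up to 38 mm, then a straight round shank of 18 mm diameter up to 90 mm total height (the shank is the place to grip, from above, and is the same on all four). Origin: centre of the underside; z up along the shank. About 350 g, give or take a quarter.
- mark_a: One of four equal flat cork-coloured circles with a black rim and a black centre dot, 72 mm diameter, on the top face of a fixed light-wood board (110 x 450 x 18 mm). The four lie in one straight row along the board, 80 mm from centre to centre; the letters do not follow the row: any of them may lie anywhere in it. Origin: centre of the circle, on the board's top face (18 mm above the table); things stand on it with their underside at that height; z up.
- mark_b: One of four equal flat cork-coloured circles with a black rim and a black centre dot, 72 mm diameter, on the top face of a fixed light-wood board (110 x 450 x 18 mm). The four lie in one straight row along the board, 80 mm from centre to centre; the letters do not follow the row: any of them may lie anywhere in it. Origin: centre of the circle, on the board's top face (18 mm above the table); things stand on it with their underside at that height; z up.
- mark_c: One of four equal flat cork-coloured circles with a black rim and a black centre dot, 72 mm diameter, on the top face of a fixed light-wood board (110 x 450 x 18 mm). The four lie in one straight row along the board, 80 mm from centre to centre; the letters do not follow the row: any of them may lie anywhere in it. Origin: centre of the circle, on the board's top face (18 mm above the table); things stand on it with their underside at that height; z up.
- mark_d: One of four equal flat cork-coloured circles with a black rim and a black centre dot, 72 mm diameter, on the top face of a fixed light-wood board (110 x 450 x 18 mm). The four lie in one straight row along the board, 80 mm from centre to centre; the letters do not follow the row: any of them may lie anywhere in it. Origin: centre of the circle, on the board's top face (18 mm above the table); things stand on it with their underside at that height; z up.
- stop: Fixed dark-wood stop block, 100 x 22 mm and 26 mm tall, standing on the board across one end of the row (either end), its centre in line with the row, 80 mm from the centre of the nearest circle. Origin: centre of its underside, on the board's top face; its x axis runs along its long side (across the row), y along the row, z up.
There are look-alikes about, which are no part of the job. What is shaped like the punch_40 but blue or purple is not meant. Leave any green or yellow look-alike of the punch_30 alone.

How it is judged:
By the outcome, as a careful person would: the job done as asked, in the order asked, and still so for the second after the job is handed in, with the robot touching nothing.
It also fails if it takes over 104 s, if anything falls off the work surface, if the arm or the gripper's body presses on something with over 40 N, if the wrist force passes 120 N, or if a joint passes its speed limit or range.

ROBOT

A 6-joint arm with a two-finger parallel gripper is mounted at the origin on the work surface. World frame = base frame: x ahead of the robot, y to its left, z up, the work surface at z = 0. Lengths are in m, angles in rad, forces in N, time in s.
With the tool pointing down it reaches from about 0.35 to 0.85 m from the base axis. Payload 8.1 kg.
Tool frame: the origin (TCP) lies at the very end of the fingers, on their centre line; the grasp point (between the pads) lies 19 mm behind it (robot.pinch_z is the distance from the TCP to the grasp point, in m); y points along the fingers, x is the direction in which the jaws open and shut, and the axes are right-handed (so a half turn about y gives the same grasp; the last joint's range is limited). The gripper opens to 93 mm and grips with 3 to 60 N. Pads are 15 mm wide; open, the fingers measure 128 mm over their backs; the gripper's body (75 mm by 188 mm) begins 65 mm behind the grasp point.
Start: joints at [-1.342, 0.13, 1.488, -0, 1.523, -0.085], TCP at [0.185, -0.571, 0.219] pointing down, gripper open.
Joint ranges: [-2.96, 2.96], [-0.89, 2.26], [0.02, 2.5], [-1.34, 4.48], [0, 2.73], [-2.66, 2.66]. Speed limits (rad/s): [2.39, 2.39, 2.79, 3.14, 3.14, 3.14].

INTERFACE

Orientations are given as a rotation vector (axis times angle).
In Python, from plant import robot gives the robot as it stands.
- The arm moves only by the shell command python3 -m inch 'ROWS' [FORCE]. ROWS is JSON, a list of rows, each a list of 5 numbers: the closure, from -1 (fully open) to 1 (shut), then the shift along the world's x, y, z in m, then the turn about the world's z in rad. A call has 1 to 8 rows; each row is the pose to reach, as a shift and turn from the pose measured when the call began; what a row does not reach only later rows make up. A row lasts 1/8 s, in which the tool goes at most 62.5 mm and 10.7 degrees, less where a joint would pass 70% of its speed; a pose out of reach is approached as far as the arm can. A call with a gripper value outside its range is refused whole. The fingers move at their own pace and stop on an object; FORCE is the grip in N (left out, the last holds). Time passes only in rows, so rows that repeat a pose let the fingers close. It gives the time, the measured TCP pose, the force and the opening at its end, in the units of the state.
- robot.read_state(): the state, without advancing time (a new reading comes with each control period).
- robot.read_camera(name): name is "side" or "top" or "wrist"; returns a dict with "color" (420x560x3 uint8, red, green, blue), "mtx" (3x3 intrinsics, pixels), "R" (3x3) and "t" (3): a world point X has camera coordinates R X + t; the wrist camera has in their place "hand_eye" (4x4, takes a point from camera to tool coordinates, whose origin is the TCP and whose axes are the tool frame's). Camera axes: x right, y down, z forward; pixel columns grow to the right and rows downward; lengths in m; the calibration is good to about 2 mm. A picture is of the moment at which its call begins: read the wrist's pose just before it. There is no depth.
- robot.close_job(): hands the job in, once; it reports no verdict.
The state is a dict: "t": time; "q": joint angles; "dq": joint speeds; "joint_torque": joint torques, N m; "tool_pos": TCP position; "orientation": TCP orientation; "force": force on the tool from outside, world axes, zero at the start; "wrist_torque": the same for the moment, N m; "opening": finger opening in m.
Only numpy, scipy, OpenCV 4.12 (cv2) and the standard library are available. Lean on these libraries where they do the work, as an engineer would, in place of code of your own. Each camera call takes 0.05 s, during which the arm holds its last target. There are 200 camera calls.

## Working session

There is one attempt and no reset: what is moved stays moved. The work goes in short steps, Python scripts to look and compute and a shell command to move; the robot and the scene stay as the last step left them, time stands still between calls to the robot, and variables do not carry over. Pictures are saved under pics/ and viewed, about 12 in all and at most 16, crops included, and the job is handed in when it is done.

```bash
mkdir -p pics
cat > h.py <<'E'
import numpy as np, cv2
from plant import robot
from scipy.spatial.transform import Rotation as Ro
def shot(n,f):
    s=robot.read_state(); c=robot.read_camera(n); cv2.imwrite('pics/'+f+'.png',c['color'][:,:,::-1])
    if n=='wrist':
        T=np.eye(4);T[:3,:3]=Ro.from_rotvec(s['orientation']).as_matrix();T[:3,3]=s['tool_pos']
        W=np.linalg.inv(T@c['hand_eye']);R,t=W[:3,:3],W[:3,3]
    else: R,t=np.array(c['R']),np.array(c['t'])
    np.savez('pics/'+f+'.npz',K=c['mtx'],R=R,t=t); return c
def back(f,pts,z):
    d=np.load('pics/'+f+'.npz');o=-d['R'].T@d['t'];out=[]
    for u,v in pts:
        r=d['R'].T@np.linalg.inv(d['K'])@[u,v,1];out.append(o+r*(z-o[2])/r[2])
    return np.array(out)
def crop(f,x0,y0,x1,y1,k,name):
    cv2.imwrite('pics/'+name+'.png',cv2.resize(cv2.imread('pics/'+f+'.png')[y0:y1,x0:x1],None,fx=k,fy=k,interpolation=cv2.INTER_CUBIC))
E
python3 - <<'E'
from h import *
shot('top','top1');shot('side','side1')
s=robot.read_state();print(s['t'],s['orientation'],s['opening'])
for f in('top1','side1'):
    d=np.load(f'pics/{f}.npz');print(-d['R'].T@d['t'])
E
```

```text
0.1 [-1.34033938  0.97594005 -0.97378304] 0.09308055253336928
[ 0.29549898 -0.02671077  1.13982715]
[0.30040766 0.66036946 0.59546845]
```

View pics/top1.png

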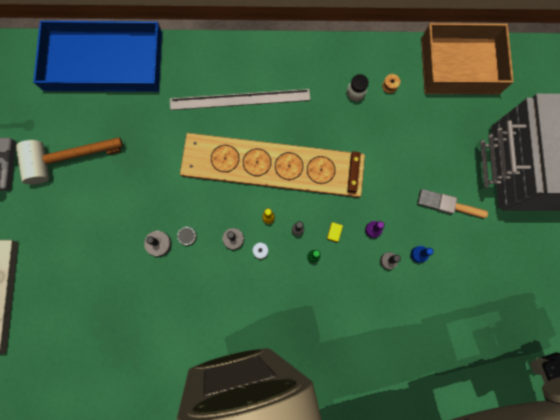

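View pics/side1.png

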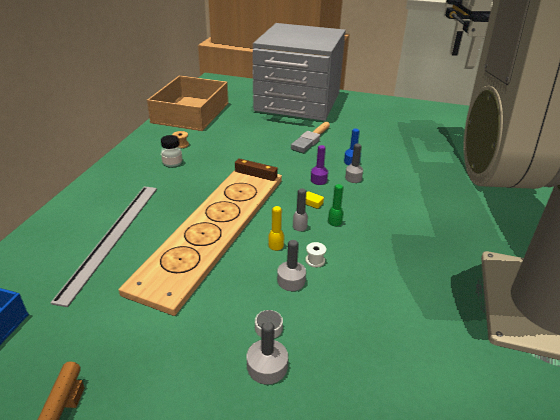

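Top view: the steel candidates are at (157,243), (233,238), (298,228) and (390,261). The yellow (268,215), green (315,256), purple (375,228) and blue (422,254) ones are look-alikes. The circles are at (225,158) to (321,170), with the stop at (355,172). I'll confirm with one enlarged crop.

Run:
```python
from h import *
crop('top1',135,125,445,275,2.58,'c1')
s=robot.read_state();print(Ro.from_rotvec(s['orientation']).as_matrix().round(3))
c=np.array([(225,158),(257,162),(289,166),(321,170)])
print(back('top1',c,.018).round(4))
print(back('top1',[(355,172)],.044).round(4))
```

```text
[[ 0.309 -0.     0.951]
 [-0.951  0.002  0.309]
 [-0.002 -1.     0.   ]]
[[ 0.6386  0.0936  0.018 ]
 [ 0.6286  0.0139  0.018 ]
 [ 0.6186 -0.0657  0.018 ]
 [ 0.6086 -0.1451  0.018 ]]
[[ 0.5967 -0.225   0.044 ]]
```

View pics/c1.png

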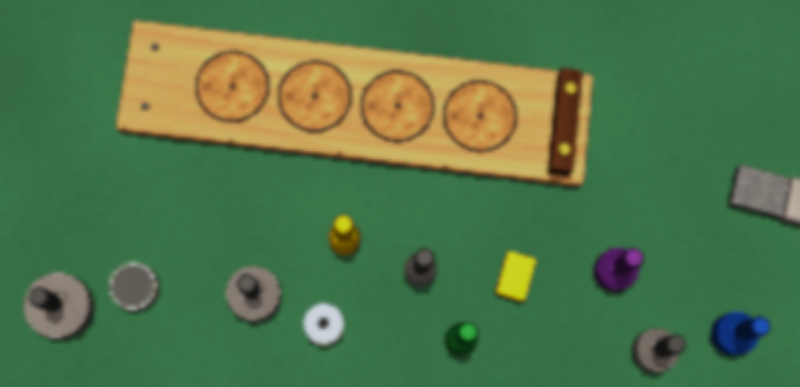

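The four plain steel ones show bell widths of about 68, 54, 48 and 32 px in the crop. That makes (157,243) punch_60, (233,238) punch_50, (390,261) punch_40 and (298,228) punch_30. The flat grey disc and white ring aren't punches, and the coloured ones are look-alikes. Row order from the stop: 30, 40, 50, 60.

Run:
```python
from h import *
f=lambda a:(np.array(a)+.5)/2.58+[135,125]-.5
n=[60,50,40,30]
print('tops',back('top1',f([(39,298),(247,285),(670,346),(424,258)]),.09).round(4))
print('bells',back('top1',f([(58,305),(253,294),(657,351),(421,270)]),.022).round(4))
print('marks',back('top1',f([(232,86),(315,95.5),(397.5,105),(480,115.5)]),.018).round(4))
```

```text
tops [[ 0.4239  0.2501  0.09  ]
 [ 0.4356  0.0696  0.09  ]
 [ 0.3828 -0.2991  0.09  ]
 [ 0.4598 -0.0854  0.09  ]]
bells [[ 0.4257  0.2502  0.022 ]
 [ 0.4363  0.0701  0.022 ]
 [ 0.3838 -0.3044  0.022 ]
 [ 0.4591 -0.0863  0.022 ]]
marks [[ 0.6385  0.0945  0.018 ]
 [ 0.6293  0.0145  0.018 ]
 [ 0.6202 -0.0651  0.018 ]
 [ 0.61   -0.1445  0.018 ]]
```

```bash
python3 -m inch '[[-0.1,0.033,0.045,0,0],[-0.1,0.066,0.09,0,0],[-0.1,0.1,0.135,0,0],[-0.1,0.133,0.18,0,0],[-0.1,0.166,0.225,0,0],[-0.1,0.198,0.269,-0.04,0],[-0.1,0.198,0.269,-0.04,0],[-0.1,0.198,0.269,-0.04,0]]' 25
python3 - <<'E'
from h import *
shot('wrist','w1')
E
```

```text
t: 1.1
tool_pos: [0.3828, -0.3011, 0.1775]
orientation: [-1.341, 0.976, -0.972]
force: [0.9, -1.1, -0.3]
opening: 0.0509
```

View pics/w1.png

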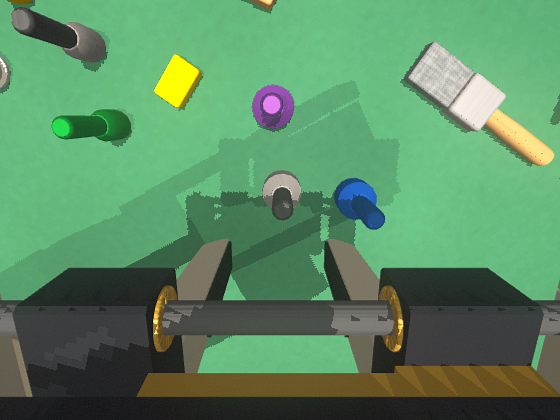

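The wrist view shows punch_40 (steel) with its shank top at (283,208) and its bell at (282,190), between the purple and blue ones and centred between the fingers.

Run:
```python
from h import *
print(back('w1',[(283,209)],.09),back('w1',[(282,190)],.022),robot.read_state()['tool_pos'])
# punch_30 too: top, bell
print(back('w1',[(24,20)],.09))
```

```text
[[ 0.38555293 -0.30539674  0.09      ]] [[ 0.38606766 -0.30519799  0.022     ]] [ 0.38286772 -0.30201833  0.17820658]
[[ 0.46024083 -0.08978269  0.09      ]]
```

```bash
python3 -m inch '[[-0.1,0.002,-0.002,-0.06,0],[-0.1,0.002,-0.002,-0.1,0],[-0.1,0.002,-0.002,-0.13,0],[-0.1,0.002,-0.002,-0.13,0],[0.3,0.002,-0.002,-0.13,0],[1,0.002,-0.002,-0.13,0],[1,0.002,-0.002,-0.13,0],[1,0.002,-0.002,-0.13,0]]' 25; python3 -m inch '[[1,0,0,0,0],[1,0,0,0.01,0],[1,0,0,0.05,0],[1,0,0,0.1,0],[1,0,0,0.14,0],[1,0,0,0.14,0]]'
python3 - <<'E'
from h import *
shot('wrist','w2')
E
```

```text
t: 2.15
tool_pos: [0.3853, -0.3043, 0.049]
orientation: [-1.341, 0.975, -0.975]
force: [-0.2, 0.3, 4.4]
opening: 0.0178
t: 2.9
tool_pos: [0.3871, -0.306, 0.1936]
orientation: [-1.342, 0.968, -0.982]
force: [0.0, -0.1, -3.3]
opening: 0.0177
```

View pics/w2.png

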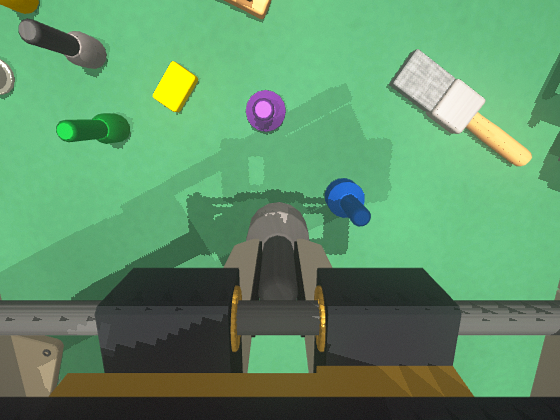

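punch_40 is held upright, with its bell at about (278,225) in the wrist view. Next I carry it above the second circle from the stop and check the dot.

```bash
python3 - <<'E'
from h import *
s=robot.read_state();p=s['tool_pos'];print(p)
M=Ro.from_rotvec(s['orientation']).as_matrix()
for z in(.144,.17):
    b=back('w2',[(278,203)],z)[0]; print(z,M.T@(b-p))
E
python3 -m inch '[[1,0.033,0.034,0,0],[1,0.066,0.069,0,0],[1,0.1,0.103,0,0],[1,0.133,0.138,0,0],[1,0.166,0.172,0,0],[1,0.2,0.207,0,0],[1,0.233,0.241,0,0],[1,0.233,0.241,0,0]]'; python3 -m inch '[[1,0,0,0,0],[1,0,0,0,0]]'
python3 - <<'E'
from h import *
shot('wrist','w3');shot('side','s3')
E
```

```text
[ 0.38607353 -0.30502414  0.19083255]
0.144 [0.00244511 0.04687802 0.01721219]
0.17 [0.0023083  0.02089222 0.02407026]
t: 3.95
tool_pos: [0.6191, -0.0609, 0.1876]
orientation: [-1.344, 0.973, -0.972]
force: [0.1, 0.0, -2.4]
opening: 0.0175
t: 4.2
tool_pos: [0.6179, -0.0614, 0.1862]
orientation: [-1.345, 0.975, -0.971]
force: [-0.5, 0.1, -2.2]
opening: 0.0176
```

View pics/w3.png

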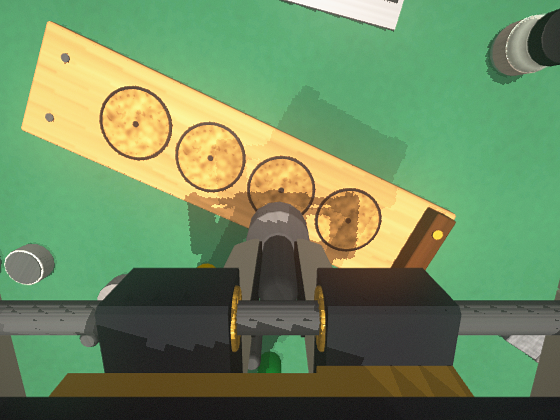

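Run:
```python
from h import *
s=robot.read_state();p=np.array(s['tool_pos']);M=Ro.from_rotvec(s['orientation']).as_matrix()
b=back('w3',[(136,124),(210,158),(281,191),(348,221)],.018)
print(p,b.round(4));print((M.T@(b[2]-p)).round(4), 'foot off world',(M@[.0024,0,-.0028]).round(4))
crop('s3',130,120,330,270,4,'c3')
```

```text
[ 0.61845143 -0.06173073  0.18724785] [[ 0.6369  0.0928  0.018 ]
 [ 0.6271  0.0139  0.018 ]
 [ 0.6167 -0.0663  0.018 ]
 [ 0.6076 -0.1457  0.018 ]]
[ 0.0037  0.1693 -0.0027] foot off world [-0.0019 -0.0032  0.    ]
```

View pics/c3.png

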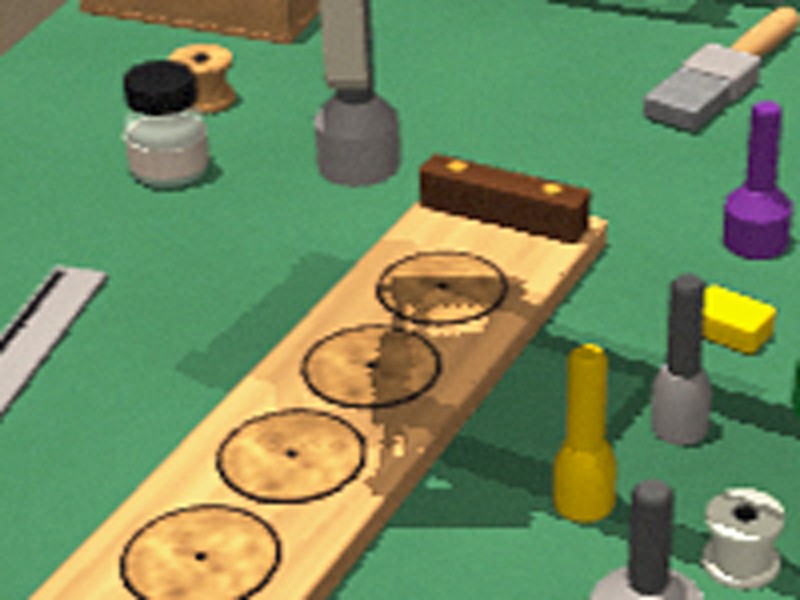

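The punch hangs upright and the second circle's dot is at (281,191). Relative to the foot it is off by about 1–2 mm along y. I'll lower it.

```bash
python3 -m inch '[[1,0,-0.002,-0.05,0],[1,0,-0.002,-0.09,0],[1,0,-0.002,-0.109,0],[1,0,-0.002,-0.112,0],[1,0,-0.002,-0.112,0],[1,0,-0.002,-0.112,0]]'; python3 -m inch '[[1,0,0,-0.002,0],[1,0,0,-0.003,0],[1,0,0,-0.004,0],[1,0,0,-0.004,0]]'; python3 -c "
from h import *
shot('side','s4');crop('s4',130,120,330,270,4,'c4')"
```

```text
t: 5.05
tool_pos: [0.62, -0.064, 0.0775]
orientation: [-1.343, 0.971, -0.975]
force: [-0.3, -0.1, -1.6]
opening: 0.0171
t: 5.55
tool_pos: [0.6198, -0.064, 0.0733]
orientation: [-1.343, 0.972, -0.975]
force: [0.0, 0.4, -2.8]
opening: 0.0175
```

View pics/c4.png

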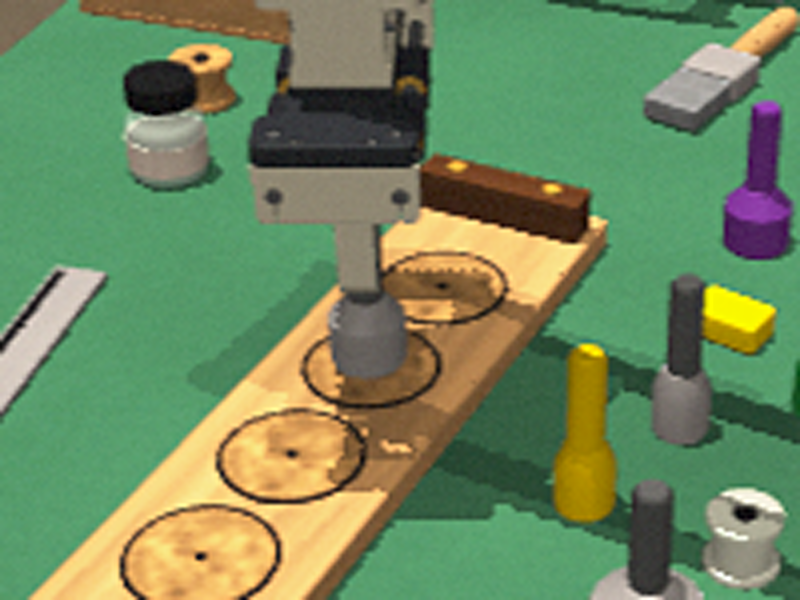

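It is still about 5 mm above the circle, so I creep down.

```bash
python3 -m inch '[[1,0,0,-0.002,0],[1,0,0,-0.003,0],[1,0,0,-0.004,0],[1,0,0,-0.004,0]]'; python3 -m inch '[[1,0,0,-0.001,0],[1,0,0,-0.001,0],[1,0,0,-0.001,0]]';  python3 -m inch '[[1,0,0,-0.001,0],[1,0,0,-0.001,0],[1,0,0,-0.001,0]]'
```

```text
t: 6.1
tool_pos: [0.6197, -0.064, 0.0692]
orientation: [-1.343, 0.972, -0.975]
force: [-0.3, 0.5, -1.9]
opening: 0.0175
t: 6.48
tool_pos: [0.6197, -0.064, 0.0682]
orientation: [-1.343, 0.972, -0.975]
force: [0.5, 0.3, -2.4]
opening: 0.0177
t: 6.85
tool_pos: [0.6197, -0.0639, 0.0671]
orientation: [-1.343, 0.972, -0.974]
force: [-0.3, 0.2, -2.6]
opening: 0.0175
```

```bash
python3 -m inch '[[1,0,0,-0.001,0],[1,0,0,-0.001,0],[1,0,0,-0.001,0]]';  python3 -m inch '[[1,0,0,-0.001,0],[1,0,0,-0.001,0],[1,0,0,-0.001,0]]'
```

```text
t: 7.22
tool_pos: [0.6201, -0.064, 0.067]
orientation: [-1.342, 0.971, -0.975]
force: [-1.6, 0.7, 5.4]
opening: 0.0174
t: 7.6
tool_pos: [0.6201, -0.064, 0.067]
orientation: [-1.342, 0.971, -0.975]
force: [-3.9, 1.2, 7.3]
opening: 0.0176
```

Contact at 0.067, as computed. I release, rise and go above punch_30.

```bash
python3 -m inch '[[0.4,0,0,0,0],[0,0,0,0,0],[0,0,0,0,0],[0,0,0,0.04,0],[0,0,0,0.1,0],[0,0,0,0.12,0],[0,0,0,0.12,0]]'; python3 -m inch '[[0,-0.05,-0.007,0,0],[0,-0.1,-0.014,0,0],[0,-0.16,-0.0225,-0.01,0],[0,-0.16,-0.0225,-0.01,0],[0,-0.16,-0.0225,-0.01,0]]';python3 - <<'E'
from h import *
shot('wrist','w5')
E
```

```text
t: 8.48
tool_pos: [0.6214, -0.0642, 0.1889]
orientation: [-1.341, 0.968, -0.978]
force: [-1.0, -0.3, -1.0]
opening: 0.0464
t: 9.1
tool_pos: [0.461, -0.0866, 0.1775]
orientation: [-1.341, 0.969, -0.977]
force: [0.2, -0.5, 1.1]
opening: 0.0463
```

View pics/w5.png

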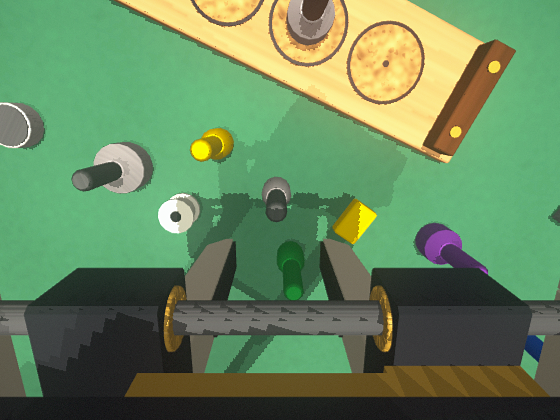

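punch_30 has its shank top at (276,209) and bell at (277,190). Green is behind it at (292,275) and yellow to the left, both clear of the fingers.

Run:
```python
from h import *
print(back('w5',[(276,209)],.09),back('w5',[(277,190)],.022),robot.read_state()['tool_pos'])
```

```text
[[ 0.4624214 -0.0857744  0.09     ]] [[ 0.46353142 -0.08640211  0.022     ]] [ 0.4620003  -0.08672143  0.17840921]
```

```bash
python3 -m inch '[[0,0,0.0005,-0.06,0],[0,0,0.0005,-0.1,0],[0,0,0.0005,-0.129,0],[0,0,0.0005,-0.129,0],[0.3,0,0.0005,-0.129,0],[1,0,0.0005,-0.129,0],[1,0,0.0005,-0.129,0],[1,0,0.0005,-0.129,0]]' 25; python3 -m inch '[[1,0,0,0,0],[1,0,0,0.01,0],[1,0,0,0.05,0],[1,0,0,0.1,0],[1,0,0,0.14,0],[1,0,0,0.14,0]]'
```

```text
t: 10.15
tool_pos: [0.4629, -0.0865, 0.0505]
orientation: [-1.34, 0.966, -0.979]
force: [0.0, 0.5, 4.4]
opening: 0.0172
t: 10.9
tool_pos: [0.4652, -0.0872, 0.1952]
orientation: [-1.337, 0.96, -0.985]
force: [-0.1, -0.7, -1.4]
opening: 0.0174
```

```bash
python3 -m inch '[[1,0.048,-0.019,0,0],[1,0.096,-0.039,0,0],[1,0.144,-0.058,0,0],[1,0.144,-0.058,0,0],[1,0.144,-0.058,0,0],[1,0.144,-0.058,0,0]]';python3 - <<'E'
from h import *
shot('wrist','w6');print(robot.read_state()['tool_pos'])
E
```

```text
t: 11.65
tool_pos: [0.6085, -0.1448, 0.1955]
orientation: [-1.337, 0.959, -0.985]
force: [0.1, 0.2, -0.1]
opening: 0.0173
[ 0.60865684 -0.14481961  0.19594935]
```

View pics/w6.png

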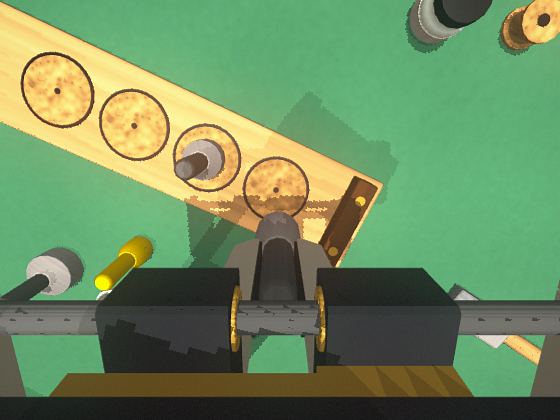

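Run:
```python
from h import *
s=robot.read_state();p=np.array(s['tool_pos']);M=Ro.from_rotvec(s['orientation']).as_matrix()
print(M[:,1].round(4))
m=back('w6',[(276,190)],.018)[0];print('mark',m.round(4),(M.T@(m-p)).round(4))
b=back('w6',[(278,212)],.145)[0];r=M.T@(b-p);print('foot tool',r.round(4),r[2]-.015)
# direct marks of circle 3 centre from rim extents and punch_40 bell
print(back('w6',[(207,157.5)],.018),back('w6',[(202,160)],.044))
```

```text
[ 0.016  -0.0051 -0.9999]
mark [ 0.6081 -0.1457  0.018 ] [-0.0011  0.1779 -0.0033]
foot tool [0.0009 0.0511 0.0095] -0.005510135177414754
[[ 0.61887242 -0.06567848  0.018     ]] [[ 0.61934621 -0.06589686  0.044     ]]
```

The tool has a 1° tilt, and the foot appears about 3 mm short in x. punch_40 sits within 1 mm of its circle. I correct by (+3,+1) mm and lower.

```bash
python3 -m inch '[[1,0.003,0.001,-0.05,0],[1,0.003,0.001,-0.09,0],[1,0.003,0.001,-0.118,0],[1,0.003,0.001,-0.122,0],[1,0.003,0.001,-0.122,0],[1,0.003,0.001,-0.122,0]]'; python3 -m inch '[[1,0,0,-0.002,0],[1,0,0,-0.003,0],[1,0,0,-0.003,0]]'; python3 -m inch '[[1,0,0,-0.001,0],[1,0,0,-0.001,0]]'; python3 -m inch '[[1,0,0,-0.001,0],[1,0,0,-0.001,0]]';python3 -c "
from h import *
s=robot.read_state();print(Ro.from_rotvec(s['orientation']).as_matrix()[:,1],s['force'])"
```

```text
t: 12.45
tool_pos: [0.613, -0.1442, 0.0765]
orientation: [-1.336, 0.956, -0.988]
force: [0.3, -0.4, -0.2]
opening: 0.0174
t: 12.82
tool_pos: [0.613, -0.1442, 0.0735]
orientation: [-1.336, 0.956, -0.988]
force: [-0.3, 0.7, -1.2]
opening: 0.0172
t: 13.08
tool_pos: [0.6129, -0.1442, 0.0723]
orientation: [-1.336, 0.956, -0.988]
force: [-0.7, 0.0, -0.8]
opening: 0.0182
t: 13.32
tool_pos: [0.6128, -0.1442, 0.071]
orientation: [-1.336, 0.956, -0.987]
force: [0.3, 0.5, -1.2]
opening: 0.0178
[ 0.01878378 -0.00602409 -0.99980542] [ 0.33593076  0.54377413 -1.17434184]
```

```bash
python3 -m inch '[[1,-0.001,-0.0005,-0.001,0],[1,-0.001,-0.0005,-0.001,0],[1,-0.001,-0.0005,-0.001,0]]'; python3 -m inch '[[1,0,0,-0.001,0],[1,0,0,-0.001,0]]'; python3 -m inch '[[1,0,0,-0.001,0],[1,0,0,-0.001,0]]'
```

```text
t: 13.7
tool_pos: [0.6117, -0.1446, 0.07]
orientation: [-1.336, 0.956, -0.987]
force: [-0.3, -1.3, -1.6]
opening: 0.0174
t: 13.95
tool_pos: [0.6117, -0.1446, 0.0689]
orientation: [-1.336, 0.957, -0.987]
force: [-0.5, 0.2, -1.2]
opening: 0.0175
t: 14.2
tool_pos: [0.612, -0.1447, 0.0687]
orientation: [-1.336, 0.956, -0.988]
force: [-1.6, 0.8, 4.9]
opening: 0.0175
```

```bash
python3 -c "
from h import *
shot('side','s7');crop('s7',130,120,330,270,4,'c7')"
```

```text
(no output)
```

View pics/c7.png

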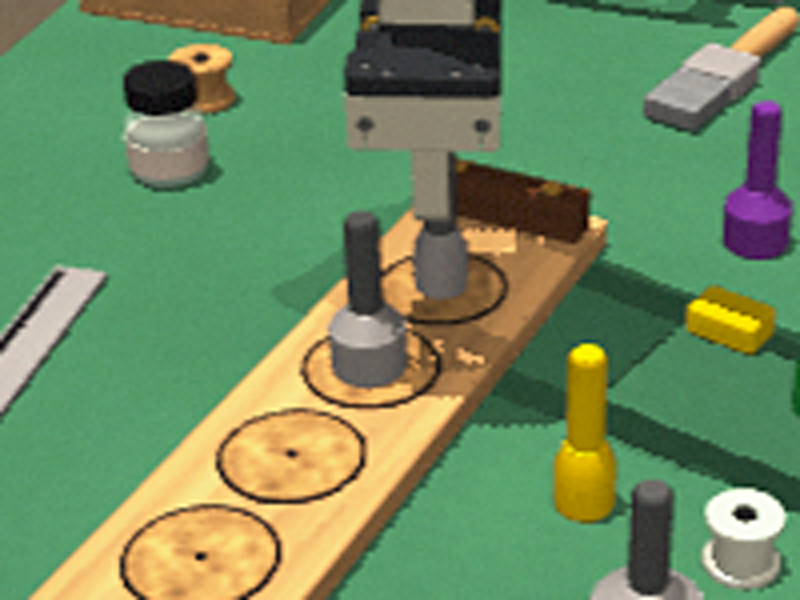

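Both feet are centred in the side view (30 at (441,288) against dot (442,286), 40 at (369,365) against (372,365)). I release and go to punch_50.

```bash
python3 -m inch '[[0.4,0,0,0,0],[0,0,0,0,0],[0,0,0,0,0],[0,0,0,0.04,0],[0,0,0,0.1,0],[0,0,0,0.12,0],[0,0,0,0.12,0]]'; python3 -m inch '[[0,-0.035,0.043,0,0],[0,-0.07,0.086,0,0],[0,-0.105,0.129,0,0],[0,-0.14,0.172,0,0],[0,-0.176,0.215,-0.01,0],[0,-0.176,0.215,-0.01,0],[0,-0.176,0.215,-0.01,0]]';python3 - <<'E'
from h import *
shot('wrist','w8');s=robot.read_state();print(Ro.from_rotvec(s['orientation']).as_matrix()[:,1])
E
```

```text
t: 15.12
tool_pos: [0.6132, -0.1451, 0.1905]
orientation: [-1.335, 0.953, -0.991]
force: [0.2, 0.5, -0.5]
opening: 0.0467
t: 16.0
tool_pos: [0.4365, 0.0698, 0.1789]
orientation: [-1.337, 0.954, -0.989]
force: [0.8, -0.1, -0.0]
opening: 0.0463
[ 0.0214866  -0.00777396 -0.99973891]
```

View pics/w8.png

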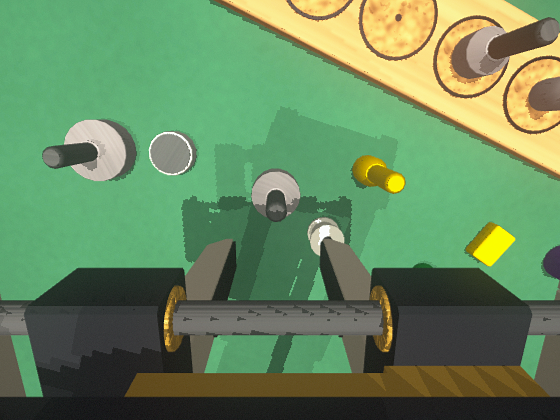

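punch_50's shank top is at (276,209) and its bell at (275,193). The low white spool at (326,236) is under the right finger.

Run:
```python
from h import *
s=robot.read_state();p=np.array(s['tool_pos']);M=Ro.from_rotvec(s['orientation']).as_matrix()
print(back('w8',[(276,209)],.09),back('w8',[(275,193)],.026),p)
print('spool',(M.T@(back('w8',[(325,230)],.025)[0]-p)).round(3))
print('p60',back('w8',[(55,157)],.09),back('w8',[(100,149)],.026))
c=back('side1',[(316,265)],0)[0];d=np.load('pics/side1.npz')
for z in(.02,.025,.03,.035):
    q=d['K']@(d['R']@[c[0],c[1],z]+d['t']);print(z,q[:2]/q[2])
```

```text
[[0.43899614 0.06996103 0.09      ]] [[0.43849468 0.07020221 0.026     ]] [0.43710992 0.06941848 0.17951124]
spool [ 0.05   0.155 -0.041]
p60 [[0.42594878 0.24634562 0.09      ]] [[0.42768544 0.24472332 0.026     ]]
0.02 [316.74809858 256.82654269]
0.025 [316.93825271 254.74898675]
0.03 [317.12968385 252.65747861]
0.035 [317.32240491 250.55187726]
```

The spool is clear of the fingers. I grasp.

```bash
python3 -m inch '[[0,0.0005,0.0005,-0.06,0],[0,0.0005,0.0005,-0.1,0],[0,0.0005,0.0005,-0.13,0],[0,0.0005,0.0005,-0.13,0],[0.3,0.0005,0.0005,-0.13,0],[1,0.0005,0.0005,-0.13,0],[1,0.0005,0.0005,-0.13,0],[1,0.0005,0.0005,-0.13,0]]' 30; python3 -m inch '[[1,0,0,0,0],[1,0,0,0.01,0],[1,0,0,0.04,0],[1,0,0,0.07,0],[1,0,0,0.1,0],[1,0,0,0.13,0],[1,0,0,0.14,0],[1,0,0,0.14,0]]'; python3 -c "
from h import *
s=robot.read_state();print(Ro.from_rotvec(s['orientation']).as_matrix()[:,1],s['tool_pos'])"
```

```text
t: 17.05
tool_pos: [0.4385, 0.0701, 0.0506]
orientation: [-1.334, 0.952, -0.991]
force: [-0.8, 0.2, 5.2]
opening: 0.0175
t: 18.05
tool_pos: [0.4387, 0.0701, 0.1908]
orientation: [-1.334, 0.952, -0.992]
force: [-0.3, 0.3, -3.5]
opening: 0.0174
[ 0.02426539 -0.0074276  -0.99967796] [0.43870505 0.0701066  0.19080977]
```

```bash
python3 -m inch '[[1,0.048,-0.014,0,0],[1,0.096,-0.028,0,0],[1,0.143,-0.041,0,0],[1,0.19,-0.055,0,0],[1,0.19,-0.055,0,0],[1,0.19,-0.055,0,0],[1,0.19,-0.055,0,0]]';python3 - <<'E'
from h import *
shot('wrist','w9');print(robot.read_state()['tool_pos'])
E
```

```text
t: 18.92
tool_pos: [0.6277, 0.0156, 0.1906]
orientation: [-1.334, 0.952, -0.991]
force: [-0.1, 0.2, -2.4]
opening: 0.0174
[0.62790294 0.01557564 0.19105769]
```

View pics/w9.png

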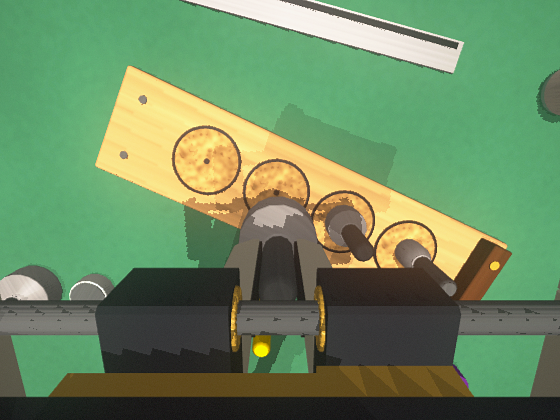

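Run:
```python
from h import *
s=robot.read_state();p=np.array(s['tool_pos']);M=Ro.from_rotvec(s['orientation']).as_matrix()
m=back('w9',[(276,192),(206,161)],.018);print('marks',m.round(4))
b=back('w9',[(278,197)],.1404)[0];h=M[:,2]*[1,1,0];print('foot',(b-.025*h/np.linalg.norm(h)).round(4),M[:,1]*.0506)
```

```text
marks [[0.6277 0.0139 0.018 ]
 [0.6366 0.0935 0.018 ]]
foot [0.6249 0.0128 0.1404] [ 0.00123697 -0.000371   -0.05058352]
```

```bash
python3 -m inch '[[1,0.002,0,-0.04,0],[1,0.002,0,-0.08,0],[1,0.002,0,-0.106,0],[1,0.002,0,-0.116,0],[1,0.002,0,-0.118,0],[1,0.002,0,-0.118,0],[1,0.002,0,-0.118,0]]'; python3 -m inch '[[1,0,0,-0.001,0],[1,0,0,-0.002,0],[1,0,0,-0.002,0]]'; python3 -m inch '[[1,0,0,-0.001,0],[1,0,0,-0.001,0]]'; python3 -m inch '[[1,0,0,-0.001,0],[1,0,0,-0.001,0]]'
```

```text
t: 19.85
tool_pos: [0.631, 0.0155, 0.0748]
orientation: [-1.333, 0.949, -0.993]
force: [-0.1, -0.6, -1.8]
opening: 0.0175
t: 20.23
tool_pos: [0.6309, 0.0155, 0.0727]
orientation: [-1.333, 0.949, -0.993]
force: [0.8, 0.8, -2.6]
opening: 0.0173
t: 20.48
tool_pos: [0.6308, 0.0155, 0.0715]
orientation: [-1.333, 0.95, -0.993]
force: [0.1, -0.1, -1.6]
opening: 0.0176
t: 20.72
tool_pos: [0.6306, 0.0155, 0.0702]
orientation: [-1.333, 0.95, -0.992]
force: [0.0, -0.2, -2.5]
opening: 0.017
```

```bash
python3 -m inch '[[1,-0.0007,-0.0005,-0.001,0],[1,-0.0007,-0.0005,-0.001,0]]'; python3 -m inch '[[1,0,0,-0.001,0],[1,0,0,-0.001,0]]';python3 -c "
from h import *
shot('side','s10');crop('s10',130,120,330,270,4,'c10')"
```

```text
t: 20.98
tool_pos: [0.6298, 0.015, 0.0691]
orientation: [-1.333, 0.95, -0.992]
force: [-0.2, -0.4, -2.1]
opening: 0.0174
t: 21.22
tool_pos: [0.6302, 0.015, 0.0689]
orientation: [-1.333, 0.949, -0.993]
force: [-1.8, 0.5, 3.6]
opening: 0.0173
```

View pics/c10.png

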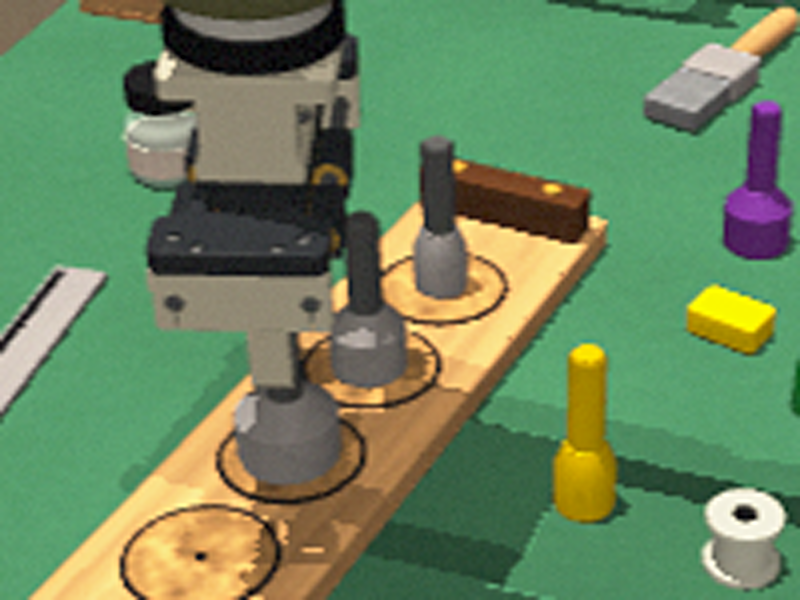

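punch_50's foot is centred at (289,454) against the dot at (291,453). I release and go to punch_60. Fourteen pictures are viewed, so I'll save the last two.

```bash
python3 -m inch '[[0.4,0,0,0,0],[0,0,0,0,0],[0,0,0,0,0],[0,0,0,0.03,0],[0,0,0,0.07,0],[0,0,0,0.11,0],[0,0,0,0.12,0],[0,0,0,0.12,0]]'; python3 -m inch '[[0,-0.035,0.04,0,0],[0,-0.07,0.08,0,0],[0,-0.105,0.12,0,0],[0,-0.14,0.16,0,0],[0,-0.175,0.2,0,0],[0,-0.203,0.234,-0.01,0],[0,-0.203,0.234,-0.01,0],[0,-0.203,0.234,-0.01,0]]';python3 - <<'E'
from h import *
shot('wrist','w11');s=robot.read_state();print(Ro.from_rotvec(s['orientation']).as_matrix()[:,1],s['tool_pos'])
# predicted pixel check: bell bright region centroid near expected location
d=np.load('pics/w11.npz')
for X in([.4275,.249,.09],[.4275,.249,.026]):
    q=d['K']@(d['R']@X+d['t']);print(q[:2]/q[2])
g=cv2.imread('pics/w11.png').astype(int)[120:240,200:350]
sat=g.max(2)-g.min(2); m=((sat<40)).astype(np.uint8)
n,l,st,c=cv2.connectedComponentsWithStats(m)
print([(st[i]+[200,120,0,0,0]).tolist()+(c[i]+[200,120]).round(0).tolist() for i in range(1,n) if st[i,4]>150])
m2=((sat<40)&(g.max(2)<110)).astype(np.uint8)
n,l,st,c=cv2.connectedComponentsWithStats(m2)
print([(st[i]+[200,120,0,0,0]).tolist() for i in range(1,n) if st[i,4]>100])
E
```

```text
t: 22.28
tool_pos: [0.6305, 0.015, 0.189]
orientation: [-1.332, 0.949, -0.993]
force: [-1.1, -0.2, -0.7]
opening: 0.0467
t: 23.28
tool_pos: [0.427, 0.2484, 0.1775]
orientation: [-1.335, 0.949, -0.993]
force: [-0.1, 0.0, 0.4]
opening: 0.0463
[ 0.02657312 -0.00860911 -0.9996098 ] [0.42755373 0.24815771 0.17800086]
[274.39986273 212.01187214]
[273.91188417 195.28719297]
[[229, 166, 121, 74, 4657, 290.0, 200.0]]
[[294, 189, 29, 28, 318], [257, 193, 38, 47, 975], [323, 198, 27, 20, 352]]
```

View pics/w11.png

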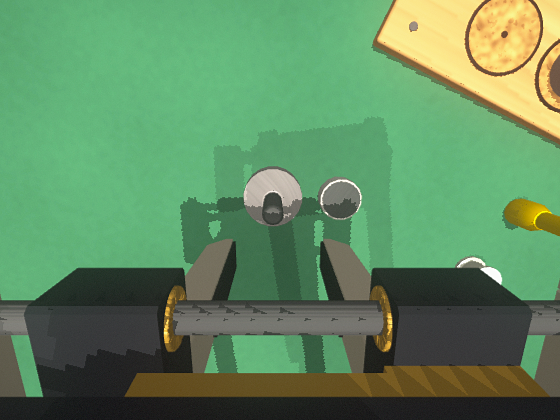

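punch_60's shank top is at (272,212) and its bell at (273,196), within 1–2 mm of the expected position. The low grey disc at (340,200) stays below the fingertips.

```bash
python3 -m inch '[[0,0,0.001,-0.06,0],[0,0,0.001,-0.1,0],[0,0,0.001,-0.128,0],[0,0,0.001,-0.128,0],[0.3,0,0.001,-0.128,0],[1,0,0.001,-0.128,0],[1,0,0.001,-0.128,0],[1,0,0.001,-0.128,0]]' 35; python3 -m inch '[[1,0,0,0,0],[1,0,0,0.01,0],[1,0,0,0.04,0],[1,0,0,0.07,0],[1,0,0,0.1,0],[1,0,0,0.13,0],[1,0,0,0.14,0],[1,0,0,0.14,0]]'
```

```text
t: 24.32
tool_pos: [0.4285, 0.2497, 0.0513]
orientation: [-1.331, 0.948, -0.994]
force: [-0.0, -0.2, 6.2]
opening: 0.0175
t: 25.32
tool_pos: [0.4286, 0.2497, 0.1913]
orientation: [-1.331, 0.948, -0.994]
force: [0.2, 0.2, -3.9]
opening: 0.0175
```

```bash
python3 -m inch '[[1,0.042,-0.031,0,0],[1,0.085,-0.062,0,0],[1,0.127,-0.093,0,0],[1,0.169,-0.124,0,0],[1,0.21,-0.155,0,0],[1,0.21,-0.155,0,0],[1,0.21,-0.155,0,0],[1,0.21,-0.155,0,0]]'; python3 -m inch '[[1,0.001,0,-0.04,0],[1,0.001,0,-0.08,0],[1,0.001,0,-0.106,0],[1,0.001,0,-0.114,0],[1,0.001,0,-0.117,0],[1,0.001,0,-0.117,0],[1,0.001,0,-0.117,0]]'
```

```text
t: 26.32
tool_pos: [0.6375, 0.0956, 0.1906]
orientation: [-1.332, 0.948, -0.992]
force: [-0.2, -0.7, -2.9]
opening: 0.0174
t: 27.2
tool_pos: [0.6396, 0.0957, 0.0752]
orientation: [-1.331, 0.946, -0.994]
force: [0.5, -0.4, -3.3]
opening: 0.0174
```

```bash
python3 -m inch '[[1,0.0004,-0.001,-0.001,0],[1,0.0004,-0.001,-0.003,0],[1,0.0004,-0.001,-0.003,0]]'; python3 -m inch '[[1,0,0,-0.001,0],[1,0,0,-0.0015,0],[1,0,0,-0.0015,0]]'
python3 - <<'E'
from h import *
shot('side','s12')
# expected pixel of foot silhouette when circle-centred: project rim of 60 mm circle on mark at z=.018
d=np.load('pics/s12.npz');P=lambda X:(lambda q:q[:2]/q[2])(d['K']@(d['R']@X+d['t']))
# mark centre as seen in side images: crop (201,556) -> full
u=np.array([201,556])/4+[130,120]-.4
m=back('s12',[u],.018)[0];print(m)
E=np.array([P(m+[.03*np.cos(a),.03*np.sin(a),0]) for a in np.linspace(0,6.28,73)])
im=cv2.imread('pics/s12.png');k=6;x0,y0=130,200
c=cv2.resize(im[y0:y0+95,x0:x0+130],None,fx=k,fy=k,interpolation=cv2.INTER_CUBIC)
for e in E: cv2.circle(c,tuple(((e-[x0,y0]+.5)*k).astype(int).tolist()),1,(0,0,255),-1)
cv2.imwrite('pics/c12.png',c)
E
```

```text
t: 27.58
tool_pos: [0.6398, 0.0946, 0.072]
orientation: [-1.331, 0.947, -0.994]
force: [0.2, -0.3, -3.1]
opening: 0.0172
t: 27.95
tool_pos: [0.6397, 0.0946, 0.0703]
orientation: [-1.331, 0.947, -0.993]
force: [0.9, 0.2, -3.9]
opening: 0.0176
[0.63614169 0.09101456 0.018     ]
```

View pics/c12.png

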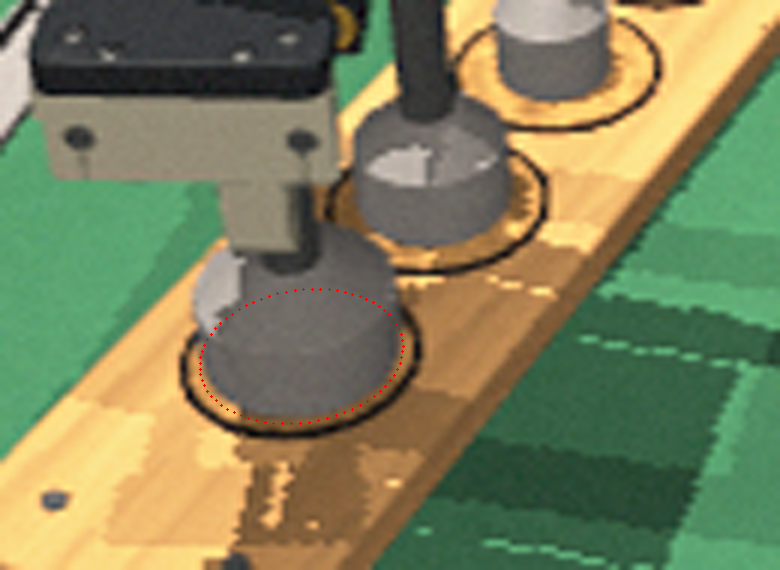

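The foot sits on the overlay of the centred 60 mm circle to within a pixel, about 1 mm above the board. I lower it to contact and release.

```bash
python3 -m inch '[[1,0,0,-0.001,0],[1,0,0,-0.001,0]]'; python3 -m inch '[[1,0,0,-0.001,0],[1,0,0,-0.001,0]]'
```

```text
t: 28.25
tool_pos: [0.6399, 0.0946, 0.0697]
orientation: [-1.331, 0.947, -0.994]
force: [-0.2, -0.5, -1.9]
opening: 0.0175
t: 28.5
tool_pos: [0.6403, 0.0946, 0.0695]
orientation: [-1.33, 0.946, -0.994]
force: [-1.6, -0.6, 4.4]
opening: 0.0172
```

Contact. I release, rise and back away, then check all four numerically in the top view.

```bash
python3 -m inch '[[0.4,0,0,0,0],[0,0,0,0,0],[0,0,0,0,0],[0,0,0,0.03,0],[0,0,0,0.07,0],[0,0,0,0.11,0],[0,0,0,0.13,0],[0,0,0,0.13,0]]'; python3 -m inch '[[0,-0.05,0.03,0,0],[0,-0.1,0.06,0,0],[0,-0.15,0.09,0,0],[0,-0.2,0.12,0,0],[0,-0.24,0.15,0,0],[0,-0.24,0.15,0,0]]'
python3 - <<'E'
from h import *
shot('top','t13');shot('side','s13')
a=cv2.imread('pics/top1.png').astype(int);b=cv2.imread('pics/t13.png').astype(int)
d=np.load('pics/t13.npz');P=lambda X:(lambda q:q[:2]/q[2])(d['K']@(d['R']@X+d['t']))
marks=[[.6385,.0945],[.6293,.0145],[.6202,-.0651],[.61,-.1445]]
g=b.max(2)-b.min(2)
for m,r in zip(marks,[.03,.025,.02,.015]):
    # template match: predicted grey mask (bell top disc z=.026 + foot + shank) shifted on low-saturation mask
    best=[]
    S=8;H=np.array(P(m+[.018]))
    mask=(cv2.resize(b.astype(np.uint8),None,fx=S,fy=S,interpolation=cv2.INTER_CUBIC)).astype(int)
    low=((mask.max(2)-mask.min(2))<45)
    x0,y0=((H-30)*S).astype(int);sub=low[y0:y0+60*S,x0:x0+60*S]
    for dx in np.arange(-.006,.0061,.001):
        for dy in np.arange(-.006,.0061,.001):
            T=np.zeros(sub.shape,np.uint8)
            def hull(z0,z1,rr):
                pts=[P([m[0]+dx+rr*np.cos(t),m[1]+dy+rr*np.sin(t),z]) for z in(z0,z1) for t in np.linspace(0,6.28,30)]
                q=((np.array(pts)+.5)*S-[x0,y0]).astype(np.int32);cv2.fillConvexPoly(T,cv2.convexHull(q),1)
            hull(.018,.044,r);hull(.056,.108,.009)
            best.append(((T&sub).sum()/(T|sub).sum(),dx,dy))
    print(r*2,max(best))
s=robot.read_state();print(s['t'],s['force'])
E
```

```text
t: 29.5
tool_pos: [0.6414, 0.0947, 0.201]
orientation: [-1.328, 0.944, -0.996]
force: [0.1, -0.2, -0.6]
opening: 0.0467
t: 30.25
tool_pos: [0.3981, 0.246, 0.1986]
orientation: [-1.332, 0.943, -0.992]
force: [0.4, -0.7, 0.1]
opening: 0.0463
0.06 (np.float64(0.6613347811560307), np.float64(0.001), np.float64(-0.002))
0.05 (np.float64(0.4565212925491485), np.float64(0.002), np.float64(-0.001))
0.04 (np.float64(0.4332063885690668), np.float64(0.0), np.float64(0.001))
0.03 (np.float64(0.38948266753362865), np.float64(0.001), np.float64(-0.001))
30.35 [ 0.47042392 -0.61736273  0.34902833]
```

```bash
python3 -c "
from plant import robot
robot.close_job()"
```

```text
the job is handed in; nothing more can be done
```

The four steel punches stand on the board in order from the dark stop block: 30, 40, 50, then 60 mm farthest away. I handed the job in at about 30 s. Each punch was gripped by its shank and lowered in about 1 mm steps until the wrist felt light contact. The look-alikes were not touched.

- **Top view after the last release:** all four are within about 2 mm of their circle centres. This was a numeric match of the upright shapes, and its overlap scores were only 0.39–0.66, likely because neighbouring punches share the window. It is therefore a weaker check than a picture.
- **Side views before each release:** all four feet were within about 1–2 mm of the dot or its outline.
- **No final picture:** I had used all 16 views, so I did not look at the finished row by eye.
- **Calibration:** the wrist and top cameras disagreed by 2–4 mm, so I used values in between.
- **Tool tilt:** the tool drifted to about 1.5° of tilt over the job, so the later punches were carried and set down very slightly off vertical.

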